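# Centre the maze cylinder on the turntable

## Robot

A 6-joint arm with a two-finger parallel gripper is mounted at the origin on the work surface. World frame = base frame: x ahead of the robot, y to its left, z up, the work surface at z = 0. Lengths are in mm, angles in rad, forces in N, time in s.
With the tool pointing down it reaches from about 350 to 975 mm from the base axis. Payload 7.1 kg.
Tool frame: the origin (TCP) lies between the finger pads; the fingertips stand 17 mm ahead of it and the grasp point (between the pads) lies 2 mm behind it (tip_reach is the y of the fingertips in the tool frame, in mm); y points along the fingers, x is the direction in which the jaws open and shut, and the axes are right-handed (so a half turn about y gives the same grasp; the last joint's range is limited). The gripper opens to 88 mm and grips with 3 to 60 N. Pads are 20 mm wide; open, the fingers measure 115 mm over their backs; the gripper's body (75 mm by 178 mm) begins 61 mm behind the grasp point.
Start: joints at [-1.139, 0.423, 1.63, -0, 1.089, -0.019], TCP at [272.318, -562.537, 239.675] pointing down, gripper open.
Joint ranges: [-3, 3], [-0.9, 2.11], [0.09, 2.58], [-1.31, 4.45], [0.11, 2.69], [-2.54, 2.54]. Speed limits (rad/s): [2.39, 2.39, 3.01, 3.14, 3.14, 3.14].

## Interface

Orientations are given as a rotation vector (axis times angle).
In Python, from workcell import get_obs, get_image, camera_model, close_job, silhouettes, tip_of, tip_reach gives the robot as it stands. The module is installed in compiled form; this text tells all that it offers.
- The arm moves only by the tool arm_command, never from a script. Its argument "targets" is a list of rows, each a list of 4 numbers: the shift along the tool's x, y, z in mm, then the turn about the tool's y in rad. A call has 1 to 20 rows; each row shifts and turns the commanded pose from where the row before left it, along the tool's axes as they then stand; what a row does not reach is not made up. A row lasts 1/12 s, in which the tool goes at most 41.7 mm and 7.16 degrees, less where a joint would pass 70% of its speed; a pose out of reach is approached as far as the arm can. A call is refused whole if a number of a shift passes 41.7 or a number of a turn 0.125, either way. A call with a gripper value outside its range is refused whole. "gripper" is the opening in per cent of the stroke, from 0 (shut) to 100 (fully open), set as the call begins (left out, the last holds). The fingers move at their own pace and stop on an object; the grip force is fixed at half the most. Time passes only in rows, so rows that do not move let the fingers close. It gives the time, the measured TCP pose, the force and the opening at its end, in the units of the state.
- get_obs(): the state, without advancing time (a new reading comes with each control period).
- get_image(name): name is "scene" or "side" or "wrist"; returns the picture (384x512x3 uint8, blue, green, red); there is no depth.
- camera_model(name): a dict with "mtx" (3x3 intrinsics, pixels), "dist" ([k1, k2, p1, p2, k3] as OpenCV has them; the pictures are not rectified), "position" and "orientation" of the camera in the world. Camera axes: x right, y up, looking along -z (the intrinsics and any distortion apply to the point x, -y, -z); pixel columns grow to the right and rows downward; lengths in mm; the calibration is good to about 2 mm. A picture is of the moment at which its call begins: read the wrist's pose just before it. camera_model takes no time and is no camera call; for the wrist camera it gives the pose at the moment of the call.
- close_job(): hands the job in, once; it reports no verdict.
Trained networks look in the newest picture that a camera, given by its name, has taken for a name from the list of things; names that differ only in an ending like _2 or _b are one class to them, and where a whole thing is asked for, a point or a joint stands for the part that bears it (a point fixed in the world has none). Each returns a list of dicts, best first, with "conf" (0 to 1); they miss things now and then, are a little off and sometimes report something else, mostly with a low value. They report only what shows in the picture. A call takes as long as a camera call. They do not tell look-alikes from the thing itself.
- silhouettes(camera, thing): "pixels" (384x512 bool, what is visible of it) and "at" ([column, row] in pixels, amid what is visible of it).
- tip_of(camera, thing): "at" ([column, row] in pixels: a listed point, or the origin of a listed thing).
The state is a dict: "t": time; "qpos": joint angles; "qvel": joint speeds; "joint_torque": joint torques, N m; "ee_pos": TCP position; "orientation": TCP orientation; "ft_force": force on the tool from outside, world axes, zero at the start; "moment": the same for the moment, N m; "width": finger opening in mm.
Only numpy, scipy, OpenCV 4.12 (cv2) and the standard library are available. Lean on these libraries where they do the work, as an engineer would, in place of code of your own. Each camera call takes 0.05 s, during which the arm holds its last target. There are 200 camera calls.

## Task

The little top-heavy maze cylinder has been left near the edge of the white turntable. With the fingertips, never gripping or lifting it, nudge it with light taps until it stands upright in the middle, its foot wholly inside the blue ring, then take the hand away. Do not tip it over or knock it off, and leave the jack-in-the-box (and its button), the wooden star and the tin where they are.

Things in the scene. Friction and masses are not known exactly. Their poses are not given: they have to be found in the camera images.
- turntable_middle (a point): centre of the top face (height 73 mm) of the white ceramic turntable: a level disc 100 mm across, 13 mm thick, on a narrower fixed pedestal on an 18 mm thick shelf board. A thin concentric blue ring, 54 mm inside diameter, is drawn on the face. The disc turns about its vertical axis on a stiff bearing (0.05 N m); a push aimed through the middle does not turn it. z is up
- maze_foot (a point): middle of the underside of the loose maze cylinder (62 mm tall, about 0.2 kg, z up its axis). It stands on a 32 mm circle; a dark wooden foot flange, 42 mm in diameter, spans 4 to 14 mm above the underside. Pushed on the flange it slides; pushed higher up it rocks and tips. It starts upright, 22 to 31 mm off the middle of the turntable, in any direction
- maze_mid (a point): centre of the maze cylinder, on its axis 31 mm above its underside. Above the flange: an aluminium barrel with black maze grooves, 33 mm in diameter, up to 48 mm, and a heavy brass cap, 37 mm in diameter, up to 62 mm
- jack_box: bystander: jack-in-the-box, a red plastic box 80 x 80 x 70 mm with a yellow rim and a green push button in a blue housing on top (92 mm tall in all); origin at the centre of its underside
- jack_button (a joint): the green button on the jack-in-the-box: 0 is up, grows to 0.006 m as it is pressed
- star: bystander: walnut interlocking star puzzle, about 66 mm across and 66 mm tall; origin at the centre of its underside
- tin: bystander: lidded round steel tin, 71 mm in diameter, 46 mm tall; origin at the centre of its underside
Not all that is in view belongs to the job. There is more than one size of the part that bears maze_foot; the job needs the smallest.

How it is judged (in metres and radians):
At the end, for the whole second after the job is handed in: the maze cylinder stands upright (within 0.06 rad) on the turntable with its foot within 6 mm of the middle (wholly inside the blue ring), and the jack-in-the-box, star and tin are within 12 mm of where they stood (horizontal distance between maze_foot and turntable_middle below 0.006 m and z of maze_foot in the frame of turntable_middle between -0.003 and 0.003 m and angle between maze_foot's own z axis and vertical below 0.06 rad and distance of each of jack_box, star, tin from where it was at the start of the episode below 0.012 m); the robot touches nothing.
It fails at once if the maze cylinder is tipped by more than 0.3 rad or knocked off the turntable (angle between maze_foot's own z axis and vertical above 0.3 rad or z of maze_mid in the frame of turntable_middle below 0.02 m).
It fails at once if the maze cylinder is lifted (its middle rises more than 8 mm) (z of maze_mid in the frame of turntable_middle above 0.039 m).
It fails at once if the maze cylinder is struck or squeezed with more than 15 N (taps must be light, no gripping) (contact force between any of the arm, the fingers and maze above 15 N).
It fails at once if the jack-in-the-box's button is pressed (value of joint jack_button above 0.003 m).
It fails at once if a bystander is displaced by more than 12 mm (distance of any of jack_box, star, tin from where it was at the start of the episode above 0.012 m).
It also fails if it takes over 45 s, if anything falls off the work surface, if the arm or the gripper's body presses on something with over 40 N, if the wrist force passes 120 N, or if a joint passes its speed limit or range.

## Working session

There is one attempt and no reset: what is moved stays moved. The work goes in short steps, Python scripts to look and compute and a tool call to move; the robot and the scene stay as the last step left them, time stands still between calls to the robot, and variables do not carry over. Pictures are saved under pics/ and viewed, about 8 in all and at most 12, crops included, and the job is handed in when it is done.

Besides the shell and the picture viewer there is one more tool, called after "Request:" as a command line: name --pt "numbers of a row" for each row, then --argument value for the rest. arm_command: Moves the arm, as the interface text tells. Its arguments: {"type":"object","properties":{"targets":{"type":"array","items":{"type":"array","items":{"type":"number"}}},"gripper":{"type":"number"}},"required":["targets"]}

```bash
mkdir -p pics
cat > h.py <<'E'
import numpy as np, cv2
from scipy.spatial.transform import Rotation as R
from workcell import *
def cam(n):
    c=camera_model(n); o=np.array(c["orientation"],float)
    Rm=o if o.shape==(3,3) else (R.from_rotvec(o).as_matrix() if o.size==3 else R.from_quat(o).as_matrix())
    return np.array(c["mtx"]),np.array(c["dist"]),np.array(c["position"],float),Rm
def ray(c,p):
    K,d,P,Rm=c
    u=cv2.undistortPoints(np.array([[p]],float),K,d)[0,0]
    return P,Rm@np.array([u[0],-u[1],-1])
def atz(c,p,z):
    P,v=ray(c,p); return P+v*(z-P[2])/v[2]
def proj(c,X):
    K,d,P,Rm=c; X=np.atleast_2d(X); q=(X-P)@Rm; q=q*[1,-1,-1]
    return cv2.projectPoints(q,np.zeros(3),np.zeros(3),K,d)[0][:,0]
E
python3 - <<'E'
from h import *
print(camera_model("scene")); 
o=get_obs(); print(o)
ims=[]
for n in ["scene","side"]:
    im=get_image(n); cv2.imwrite(f"pics/{n}0.png",im); c=cam(n)
    for t in ["maze_foot","maze_mid","turntable_middle","jack_box","star","tin"]:
        for r in tip_of(n,t)[:4]: print(n,t,np.round(r["at"],1),round(r["conf"],2),np.round(atz(c,r["at"],73 if t!="maze_mid" else 104),0))
E
```

```text
{'mtx': array([[393.27371341,   0.        , 254.15440363],
       [  0.        , 393.27371341, 188.71843972],
       [  0.        ,   0.        ,   1.        ]]), 'dist': array([-0.05667128,  0.        ,  0.        ,  0.        ,  0.        ]), 'position': array([1134.62535553,  194.16961199,  746.13861421]), 'orientation': array([0.54711125, 0.73920012, 1.75155293])}
{'t': 0.0, 'qpos': array([-1.13900278e+00,  4.23865505e-01,  1.63069069e+00, -2.05381557e-05,
        1.08858655e+00, -1.89996947e-02]), 'qvel': array([-0.00144493,  0.00087845, -0.00110256,  0.00125448, -0.00036972,
       -0.00103826]), 'joint_torque': array([ 2.32257844e-03, -5.44619536e+01, -2.73671329e+01,  6.43887394e-02,
        2.26628466e-02, -1.08344707e-04]), 'ee_pos': array([ 272.09570568, -562.0715314 ,  238.88600465]), 'orientation': array([-1.38852036,  0.87202592, -0.86988225]), 'ft_force': array([ 0.47316225, -0.37594282,  0.1157641 ]), 'moment': array([ 0.03395181, -0.03417571,  0.01971449]), 'width': 87.88348164113738}
scene maze_foot [298.1 184.4] 0.84 [428.  94.  73.]
scene maze_foot [346.6 200.7] 0
[... 200 characters left out ...]
4.2] 0.62 [530.  92. 104.]
scene maze_mid [298.3 171. ] 0.59 [414.  89. 104.]
scene turntable_middle [295.9 220.1] 0.95 [545. 114.  73.]
scene jack_box [381.4 241.7] 0.59 [552. 305.  73.]
scene star [106.3 234.8] 0.76 [ 708. -277.   73.]
scene tin [128.9 184.6] 0.7 [ 550. -310.   73.]
side maze_foot [275.5 240. ] 0.62 [302. 151.  73.]
side maze_mid [229.  187.4] 0.74 [538.  84. 104.]
side maze_mid [275.9 230.3] 0.63 [302. 151. 104.]
side maze_mid [240.2 251.5] 0.56 [312. 270. 104.]
side turntable_middle [222.7 200.3] 0.84 [537. 114.  73.]
side turntable_middle [178.5 251.6] 0.56 [452. 348.  73.]
side jack_box [178.8 248.2] 0.81 [462. 339.  73.]
side tin [322.5 164.8] 0.78 [ 440. -268.   73.]
```

Run:
```python
import cv2,numpy as np
a=cv2.imread("pics/scene0.png");b=cv2.imread("pics/side0.png")
x=np.vstack([np.hstack([cv2.resize(a,(400,300)),cv2.resize(b,(400,300))]),np.hstack([cv2.resize(a[140:290,220:420],(400,300),interpolation=2),cv2.resize(b[140:290,140:340],(400,300),interpolation=2)])])
cv2.imwrite("pics/m0.png",x)
```

```text
(no output)
```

View pics/m0.png

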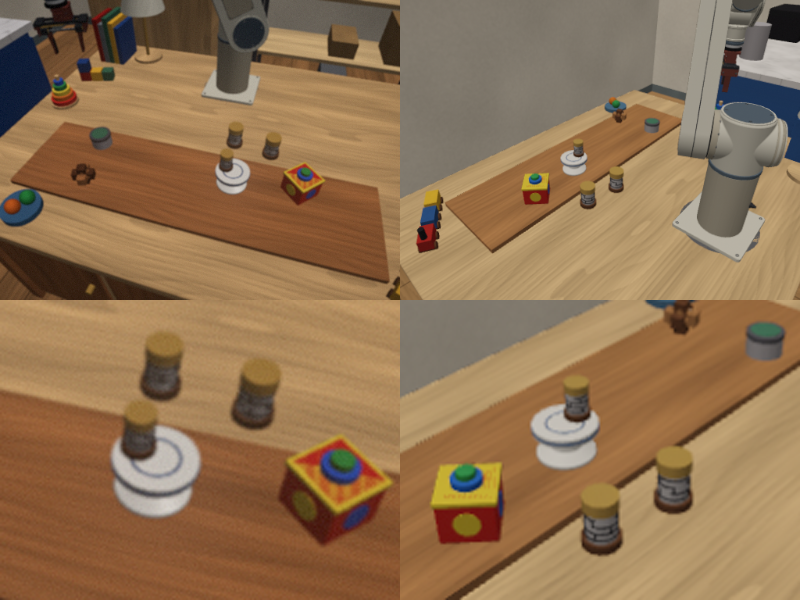

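The cylinder wanted is the one standing on the turntable, at scene px (289,204) and side px (229,187). It is the smallest of the three. The other two, at scene (298,184) and (347,200), stand on the bare table and are bigger. The lower crops in this picture confirm that.

Run:
```python
from h import *
S,D=cam("scene"),cam("side")
def tri(a,b):
    A=[];B=[]
    for P,v in (ray(S,a),ray(D,b)):
        v=v/np.linalg.norm(v);M=np.eye(3)-np.outer(v,v);A.append(M);B.append(M@P)
    return np.round(np.linalg.solve(sum(A),sum(B)),1)
print("mid",tri([288.8,204.2],[229,187.4]),"tt",tri([295.9,220.1],[222.7,200.3]))
for n,a,b in [("jack",[381.4,241.7],[178.8,248.2]),("l1",[298.1,184.4],[275.5,240]),("tin",[128.9,184.6],[322.5,164.8])]:
    print(n,tri(a,b),np.round(atz(S,a,18 if n!="l1" else 0)),np.round(atz(D,b,18 if n!="l1" else 0)))
print("l2",np.round(atz(S,[346.6,200.7],0)))
o=get_obs();print(R.from_rotvec(o["orientation"]).as_matrix().round(3), cam("wrist")[2:])
```

```text
mid [532.7  91.1 108.3] tt [540.4 112.   69.6]
jack [509.8 310.4  25.9] [505. 314.  18.] [517. 302.  18.]
l1 [355.2  83.6   3. ] [352.  83.   0.] [358.  81.   0.]
tin [ 496.7 -357.    14.2] [ 503. -351.   18.] [ 494. -356.   18.]
l2 [376. 219.   0.]
[[ 0.436  0.     0.9  ]
 [-0.9   -0.     0.436]
 [ 0.    -1.     0.   ]] (array([ 339.29177519, -530.48344139,  385.44893435]), array([[ 4.35828938e-01,  8.65270960e-01,  2.47708097e-01],
       [-9.00029452e-01,  4.18890883e-01,  1.20322123e-01],
       [ 3.48575227e-04, -2.75384446e-01,  9.61334117e-01]]))
```

Request:
arm_command --pt "-25.7 2.4 28.4 0" --pt "-25.7 2.4 28.4 0" --pt "-25.7 2.4 28.4 0" --pt "-25.7 2.4 28.4 0" --pt "-25.7 2.4 28.4 0" --pt "-25.7 2.4 28.4 0" --pt "-25.7 2.4 28.4 0" --pt "-25.7 2.4 28.4 0" --pt "-25.7 2.4 28.4 0" --pt "-25.7 2.4 28.4 0" --pt "-25.7 2.4 28.4 0" --pt "-25.7 2.4 28.4 0" --pt "-25.7 2.4 28.4 0" --pt "-25.7 2.4 28.4 0" --pt "-25.7 2.4 28.4 0" --pt "-25.7 2.4 28.4 0" --gripper 23

```text
t: 2.03
ee_pos: [502.7, 7.5, 201.4]
orientation: [-1.389, 0.87, -0.871]
ft_force: [0.5, -0.5, 0.5]
width: 19.9
```

Request:
arm_command --pt "0 0 0 -0.11" --pt "0 0 0 -0.11" --pt "0 0 0 -0.11" --pt "0 0 0 -0.11" --pt "0 0 0 -0.11" --pt "0 0 0 -0.11" --pt "0 0 0 -0.11" --pt "0 0 0 0" --pt "0 0 0 0"

```text
t: 2.78
ee_pos: [502.2, 5.6, 201.4]
orientation: [-1.553, 0.277, -0.277]
ft_force: [0.3, 0.1, 0.2]
width: 20.3
```

```bash
cat > look.py <<'E'
from h import *
import sys
def look(tag):
    o=get_obs(); c=cam("wrist"); im=get_image("wrist"); cv2.imwrite(f"pics/{tag}.png",im)
    T=R.from_rotvec(o["orientation"]).as_matrix()
    print("t",round(o["t"],2),"ee",o["ee_pos"].round(1),"zdir",T[:,2].round(3),"F",o["ft_force"].round(2),"w",round(o["width"],1))
    for t,z in [("maze_foot",73),("maze_mid",104),("turntable_middle",73)]:
        for r in tip_of("wrist",t)[:2]:
            X=atz(c,r["at"],z); print(t,np.round(r["at"],1),round(r["conf"],2),X.round(1),"tool xz",((X-o["ee_pos"])@T).round(1))
    return o,c,im,T
if __name__=="__main__": look(sys.argv[1])
E
python3 look.py w1
```

```text
t 2.78 ee [502.2   5.6 201.4] zdir [0.346 0.938 0.   ] F [0.3  0.06 0.18] w 20.3
maze_foot [118.  157.3] 0.77 [389.2  83.8  73. ] tool xz [-133.1  128.3   34.3]
maze_foot [73.2 42.5] 0.6 [400.3 185.9  73. ] tool xz [-158.1  128.4  133.9]
maze_mid [52.5 32.4] 0.91 [403.5 184.7 104. ] tool xz [-154.6   97.4  133.9]
maze_mid [250.5  90.3] 0.61 [530.9  94.3 104. ] tool xz [-3.8 97.4 93.2]
turntable_middle [250.9  69.2] 0.76 [537.8 113.2  73. ] tool xz [ -3.9 128.4 113.3]
```

View pics/w1.png

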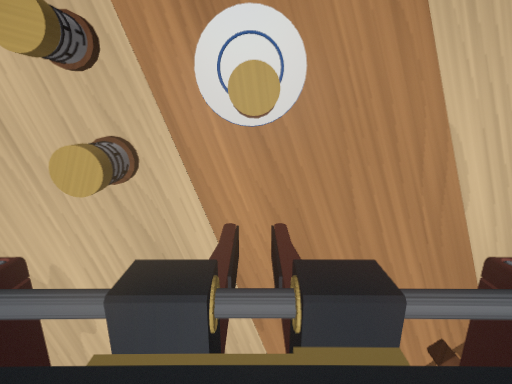

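```bash
cat > fit.py <<'E'
from h import *
from look import look
from scipy.optimize import least_squares
import sys
def bp(c,px,z):
    K,d,P,Rm=c
    u=cv2.undistortPoints(np.array(px,float).reshape(-1,1,2),K,d)[:,0]
    v=np.c_[u[:,0],-u[:,1],-np.ones(len(u))]@Rm.T
    return (P+v*((z-P[2])/v[:,2])[:,None])[:,:2]
def circ(X):
    f=lambda p:np.hypot(*(X-p[:2]).T)-p[2]
    s=least_squares(f,[*X.mean(0),30],loss="soft_l1",f_scale=0.5);return s.x,np.sqrt(np.mean(s.fun**2))
def fit(c,im,guess):
    h=cv2.cvtColor(im,cv2.COLOR_BGR2HSV).astype(int)
    yy,xx=np.mgrid[:384,:512]; px=np.stack([xx,yy],-1).reshape(-1,2)
    W=bp(c,px,73); near=(np.hypot(*(W-guess).T)<40).reshape(384,512)
    blue=near&(h[...,0]>95)&(h[...,0]<130)&(h[...,1]>80)&(h[...,2]<200)
    tt,e=circ(bp(c,np.argwhere(blue)[:,::-1],73))
    W2=bp(c,px,135); near2=(np.hypot(*(W2-guess).T)<60).reshape(384,512)
    br=(near2&(h[...,0]>15)&(h[...,0]<32)&(h[...,1]>100)).astype(np.uint8)
    br=cv2.morphologyEx(br,cv2.MORPH_OPEN,np.ones((5,5)))
    n,l,s,_=cv2.connectedComponentsWithStats(br); k=1+np.argmax(s[1:,4])
    cn=max(cv2.findContours((l==k).astype(np.uint8),0,1)[0],key=len)[:,0]
    cap,e2=circ(bp(c,cn,135))
    return tt,e,cap,e2
if __name__=="__main__":
    o,c,im,T=look(sys.argv[1])
    tt,e,cap,e2=fit(c,im,np.array([539,113.]))
    print("ring",tt.round(2),e.round(2),"cap",cap.round(2),e2.round(2))
    d=tt[:2]-cap[:2]; print("offset",d.round(2),np.hypot(*d).round(2),"yaw",np.arctan2(d[1],d[0]).round(3),"tool yaw",np.arctan2(T[1,2],T[0,2]).round(3))
    for n,p in (("ring",tt),("cap",cap)):
        print(n,"tool",((np.r_[p[:2],0]-o["ee_pos"])@T)[[0,2]].round(1))
E
python3 fit.py w2
```

```text
t 2.98 ee [502.2   5.6 201.3] zdir [0.345 0.939 0.   ] F [-0.37 -0.11 -0.51] w 20.5
maze_foot [119.1 155.4] 0.85 [390.9  84.9  73. ] tool xz [-131.8  128.3   36.1]
maze_foot [74.2 42.5] 0.59 [400.8 185.4  73. ] tool xz [-157.2  128.3  133.9]
maze_mid [254.5  93.3] 0.94 [533.   91.1 104. ] tool xz [-0.6 97.3 90.9]
maze_mid [51.  33.8] 0.82 [401.7 184.1 104. ] tool xz [-155.9   97.3  132.9]
turntable_middle [251.3  70. ] 0.88 [537.7 112.4  73. ] tool xz [ -3.5 128.3 112.6]
ring [537.64 114.61  28.55] 0.59 cap [533.02  92.36  17.95] 0.22
offset [ 4.62 22.24] 22.72 yaw 1.366 tool yaw 1.219
ring tool [ -4.3 114.6]
cap tool [-1.  92.1]
```

Request:
arm_command --pt "0 0 0 -0.074" --pt "0 0 0 -0.073" --pt "6 25 17 0" --pt "6.5 30 18 0" --pt "0 25 0 0" --pt "0 15 0 0" --pt "0 10 0 0" --pt "0 0 0 0" --pt "0 0 0 0"

```text
t: 3.93
ee_pos: [521.5, 37.2, 96.3]
orientation: [-1.565, 0.16, -0.159]
ft_force: [0.2, 0.7, 1.2]
width: 20.2
```

```bash
python3 fit.py w3
```

```text
t 3.93 ee [521.5  37.2  96.3] zdir [ 0.202  0.979 -0.   ] F [0.18 0.74 1.25] w 20.2
maze_foot [ 56.1 183. ] 0.89 [408.6  95.   73. ] tool xz [-122.2   23.4   33.8]
maze_foot [ 8.2 17.8] 0.79 [419.6 183.1  73. ] tool xz [-129.3   23.3  122.3]
maze_mid [ 16.  197.8] 0.89 [409.4  94.6 104. ] tool xz [-121.4   -7.6   33.5]
maze_mid [255.3 154.7] 0.68 [532.4  91.7 104. ] tool xz [-0.3 -7.7 55.6]
turntable_middle [256.8 107.1] 0.97 [537.9 114.   73. ] tool xz [ 0.6 23.3 78.5]
ring [537.68 114.68  28.59] 0.64 cap [533.08  92.42  18.4 ] 0.18
offset [ 4.6  22.26] 22.73 yaw 1.367 tool yaw 1.367
ring tool [ 0.2 79.1]
cap tool [ 0.2 56.4]
```

View pics/w3.png

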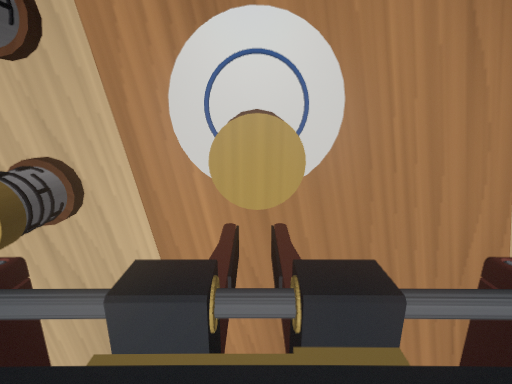

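Request:
arm_command --pt "0 0 8 0" --pt "0 0 8 0" --pt "0 0 4 0" --pt "0 0 2 0" --pt "0 0 1.5 0" --pt "0 0 1.5 0" --pt "0 0 1.5 0" --pt "0 0 1.5 0" --pt "0 0 1.5 0" --pt "0 0 1.5 0" --pt "0 0 1.5 0" --pt "0 0 1.5 0" --pt "0 0 1.5 0" --pt "0 0 1.5 0" --pt "0 0 1 0" --pt "0 0 0.5 0" --pt "0 0 0 0"

```text
t: 5.55
ee_pos: [529.3, 75.2, 96.3]
orientation: [-1.565, 0.159, -0.159]
ft_force: [0.7, -0.6, -0.5]
width: 20.2
```

```bash
python3 fit.py w4
```

```text
t 5.55 ee [529.3  75.2  96.3] zdir [0.201 0.979 0.   ] F [ 0.68 -0.6  -0.47] w 20.2
maze_foot [ 62.8 225.4] 0.8 [409.7 105.9  73. ] tool xz [-123.3   23.3    6. ]
maze_foot [21.9 71.8] 0.77 [423.  195.5  73. ] tool xz [-128.3   23.3   96.5]
maze_mid [ 30.1 250.6] 0.79 [411.9 103.5 104. ] tool xz [-120.7   -7.7    4.1]
turntable_middle [256.3 174.3] 0.94 [537.6 113.7  73. ] tool xz [ 0.4 23.3 39.4]
ring [537.7  114.55  28.61] 0.63 cap [534.34 103.03  19.23] 0.82
offset [ 3.36 11.53] 12.01 yaw 1.287 tool yaw 1.368
ring tool [ 0.3 40.3]
cap tool [-0.7 28.3]
```

Request:
arm_command --pt "0 0 0.7 0" --pt "0 0 1.3 0" --pt "0 0 1.5 0" --pt "0 0 1.5 0" --pt "0 0 1.5 0" --pt "0 0 1.5 0" --pt "0 0 1.5 0" --pt "0 0 1.3 0" --pt "0 0 0.8 0" --pt "0 0 0.3 0" --pt "0 0 0 0" --pt "0 0 -2 0" --pt "0 0 -4 0" --pt "0 0 -10 0" --pt "0 0 -18 0" --pt "0 0 -18 0" --pt "0 0 0 0"

```text
t: 7.17
ee_pos: [520.0, 33.2, 96.1]
orientation: [-1.565, 0.162, -0.16]
ft_force: [-0.5, 0.4, 0.4]
width: 20.9
```

```bash
python3 fit.py w5
```

```text
t 7.17 ee [520.   33.2  96.1] zdir [ 0.203  0.979 -0.001] F [-0.47  0.42  0.42] w 20.9
maze_foot [ 4.4 11.9] 0.95 [417.8 182.   73. ] tool xz [-130.4   23.2  125. ]
maze_foot [ 54.2 180.2] 0.57 [406.9  93.1  73. ] tool xz [-122.9   23.3   35.6]
maze_mid [ 19.  192.2] 0.71 [410.8  93.2 104. ] tool xz [-119.1   -7.8   36.5]
ring [537.73 115.64  29.3 ] 0.6 cap [536.55 113.85  18.23] 0.1
offset [1.17 1.79] 2.14 yaw 0.99 tool yaw 1.366
ring tool [ 0.6 84.4]
cap tool [-0.1 82.4]
```

View pics/w5.png

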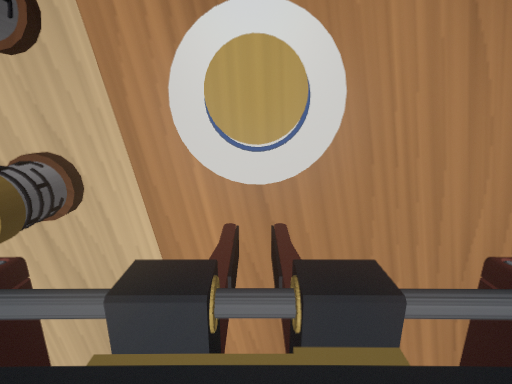

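The cap sits at px (257,90), about 1.4 mm from the ring centre measured earlier, and it is upright. Next I'll take the hand away and check.

Request:
arm_command --pt "0 -15 -20 0" --pt "0 -30 -20 0" --pt "0 -30 -10 0" --pt "0 -30 0 0" --pt "0 0 0 0" --pt "0 0 0 0"

```text
t: 7.87
ee_pos: [512.4, -12.9, 203.0]
orientation: [-1.565, 0.156, -0.162]
ft_force: [0.8, -0.7, 0.3]
width: 20.2
```

Run:
```python
from h import *
for n in ("scene","side"):
    im=get_image(n); c=cam(n)
    q=np.array([[537.7,114.6,73+z] for z in (0,62)])
    print(n,proj(c,q).round(1).tolist(),[ (np.round(r["at"],1),round(r["conf"],2)) for r in tip_of(n,"maze_mid")])
    for t in("jack_box","star","tin"): print(t,[np.round(r["at"],1) for r in tip_of(n,t)[:1]])
    p=proj(c,q)[0].astype(int)
    cv2.imwrite(f"pics/{n}9.png",cv2.resize(im[p[1]-75:p[1]+75,p[0]-50:p[0]+50],(400,600),interpolation=2))
cv2.imwrite("pics/m9.png",np.hstack([cv2.imread(f"pics/{n}9.png") for n in("scene","side")]))
```

```text
scene [[296.9, 218.0], [299.1, 199.0]] [(array([302.1, 168.8]), 0.73), (array([351.2, 185.2]), 0.58)]
jack_box [array([381.9, 242. ])]
star [array([108.1, 232.1])]
tin [array([127.8, 184.1])]
side [[222.2, 200.3], [221.2, 182.5]] [(array([239.3, 252.7]), 0.92), (array([218.7, 193.4]), 0.8), (array([273.9, 231.6]), 0.8)]
jack_box [array([177.8, 249.4])]
star [array([278.6, 154.3])]
tin [array([321.4, 165.4])]
```

View pics/m9.png

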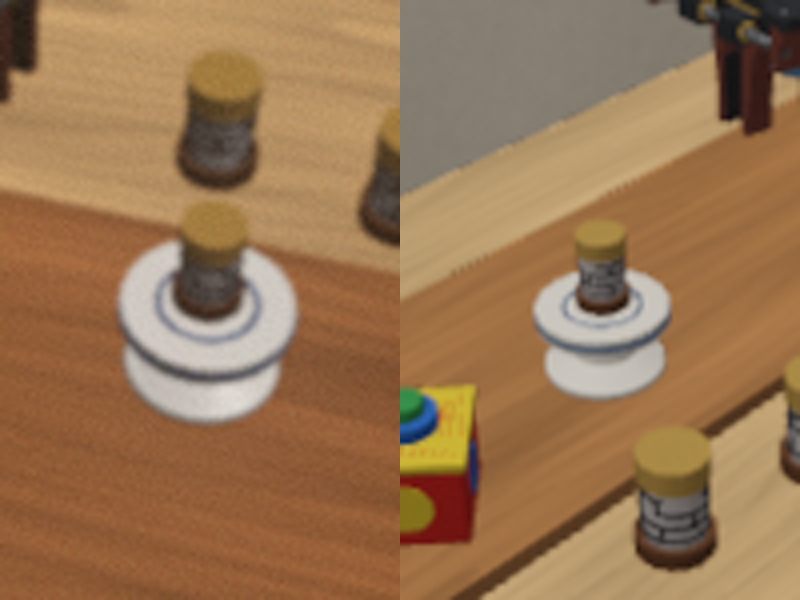

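Both views show the cylinder upright and centred inside the blue ring, with the hand well clear.

```bash
python3 -c "
from workcell import close_job; print(close_job())"
```

```text
the job is handed in; nothing more can be done
None
```

The smallest maze cylinder now stands upright in the middle of the turntable, inside the blue ring. The job is handed in, at about 8 s of the 45 s allowed.

- **How:** I pushed it at flange height with both fingertips about 20 mm apart, in two slow straight pushes through the middle. It started 22.7 mm off, and nothing was gripped or lifted. I then backed the hand off and raised it clear.
- **Position:** my last wrist-camera fit puts the cylinder about 1.4 mm from the ring centre I measured before pushing. Fitting the ring again in that same picture, where the cylinder partly hides it, gives 2.1 mm. Both are within the 6 mm limit.
- **Bystanders:** the jack-in-the-box and tin were found within about 2 pixels of their starting places in both fixed views. The star was within about 3 pixels in the scene view; the side view had no starting reading for it.
- **Detector miss:** in the final scene picture the network did not report the cylinder itself. There I relied on the picture, which shows it upright inside the ring, and on the side view, where it was found.

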